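Open the blue brush box

ROBOT

A 6-joint arm with a two-finger parallel gripper is mounted at the origin on the work surface. World frame = base frame: x ahead of the robot, y to its left, z up, the work surface at z = 0. Lengths are in m, angles in rad, forces in N, time in s.
With the tool pointing down it reaches from about 0.3 to 1 m from the base axis. Payload 5.1 kg.
Tool frame: the origin (TCP) lies between the finger pads; the fingertips stand 17 mm ahead of it and the grasp point (between the pads) lies 2 mm behind it (robot.tip_extent is the distance from the TCP to the fingertips, in m); y points along the fingers, x is the direction in which the jaws open and shut, and the axes are right-handed (so a half turn about y gives the same grasp; the last joint's range is limited). The gripper opens to 95 mm and grips with 3 to 60 N. Pads are 20 mm wide; open, the fingers measure 119 mm over their backs; the gripper's body (75 mm by 180 mm) begins 59 mm behind the grasp point.
Start: joints at [1.053, 0.124, 1.65, -0, 1.367, -0.083], TCP at [0.274, 0.589, 0.232] pointing down, gripper open.
Joint ranges: [-2.61, 2.61], [-1.02, 2.33], [0.03, 2.71], [-1.35, 4.49], [0.32, 2.68], [-2.91, 2.91]. Speed limits (rad/s): [2.57, 2.57, 3.14, 3.14, 3.14, 3.14].

INTERFACE

Orientations are given as [roll, pitch, yaw] about the fixed x, y, z axes, in that order (R = Rz(yaw) Ry(pitch) Rx(roll)).
In Python, from bench import sensors, imaging, robot gives the robot as it stands.
- The arm moves only by the shell command python3 -m creep 'ROWS' [OPENING]. ROWS is JSON, a list of rows, each a list of 2 entries, a list of its own where there are three numbers: the shift along the world's x, y, z in units of 0.75 m (1.0 is 0.75 m), then the turn about the world's z in units of 180 degrees (1.0 is 180 degrees). In form: [[[dx, dy, dz], spin], ...]. A call has 1 to 12 rows; each row is the pose to reach, as a shift and turn from the pose commanded when the call began, turning the shorter way round; what a row does not reach only later rows make up. A row lasts 1/8 s, in which the tool goes at most 62.5 mm and 10.7 degrees, less where a joint would pass 70% of its speed; a pose out of reach is approached as far as the arm can. A call with a number of a shift or a turn outside -1 to 1 is refused whole. A call with a gripper value outside its range is refused whole. OPENING is the opening in per cent of the stroke, from 0 (shut) to 100 (fully open), set as the call begins (- or left out, the last holds). The fingers move at their own pace and stop on an object; the grip force is fixed at half the most. Time passes only in rows, so rows that repeat a pose let the fingers close. It gives the time, the measured TCP pose, the force and the opening at its end, in the units of the state.
- sensors.get_state(): the state, without advancing time (a new reading comes with each control period).
- imaging.grab_frame(name): name is "side" or "top"; returns a dict with "img" (420x560x3 uint8, blue, green, red), "fovy" (degrees; the focal length in pixels is half the picture's height over the tangent of half this angle, whatever the lens; pixels are square), "cx", "cy" (the principal point, pixels), "R" (3x3) and "t" (3): a world point X has camera coordinates R X + t. Camera axes: x right, y down, z forward; pixel columns grow to the right and rows downward; lengths in m; the calibration is good to about 2 mm. A picture is of the moment at which its call begins. There is no depth.
- robot.sign_off(): hands the job in, once; it reports no verdict.
The state is a dict: "time_s": time; "joint_positions": joint angles; "qvel": joint speeds; "joint_torque": joint torques, N m; "ee_pos": TCP position; "ee_rot": TCP orientation; "wrist_force": force on the tool from outside, world axes, zero at the start; "torque": the same for the moment, N m; "gripper_width": finger opening in m.
Only numpy, scipy, OpenCV 4.12 (cv2) and the standard library are available. Lean on these libraries where they do the work, as an engineer would, in place of code of your own. Each camera call takes 0.05 s, during which the arm holds its last target. There are 200 camera calls.

TASK

Open the brush box with the blue cover: press its black release tab (with the white rib) down and, keeping it pressed, slide the cover the way its white arrow points until it is fully open at its stop, then let go. Leave the box with the orange cover shut.

Things in the scene. Friction and masses are not known exactly. Their poses are not given: they have to be found in the camera images.
- blue_press (a point): Centre of the flat top of the blue box's black tab: 36 (x) by 44 (y) mm, level, 60 mm above the table, 16 above the cover. +x is level, the way the cover opens (white arrow), roughly away from the robot; z up. On the flat's +x edge, 18 mm from this point, stands a white rib 8 mm thick, 44 wide, 12 higher than the flat, for a finger to push against. The point moves with tab and cover.
- blue_cover (a joint): How far the blue cover has slid open, m: 0 shut, 0.10 at its stop. It slides with 2 N friction and stays where left; latched (about 2 mm of play) while the tab is up. Its grey box is fixed to the table, 190 mm long (x), 90 wide, 47 high, its middle 59 mm to +x of the shut tab's point; the opening cover comes out over the box's far end.
- blue_tab (a joint): How far the blue box's tab is pressed down, m: 0 up, 0.012 at its bottom stop. A spring lifts it (2 N at the top, 7 N at the bottom). From 0.006 down the cover is free to slide. Past 0.03 m of cover travel the tab is clear of the catch and may rise again.
- orange_cover (a joint): How far the cover of the other box has slid open, m: 0 shut. That box is alike, tab and arrow too, but its cover is orange; it stands to the left or right of the blue one. It is to stay shut.

How it is judged:
On the way:
1. the blue cover moves off its catch with the tab held down (value of joint blue_tab above 0.004 m and value of joint blue_cover above 0.006 m), for 0.05 s.
At the end, for the whole second after the job is handed in: The blue cover is slid open to within 15 mm of its stop (more than 85 of 100 mm), the orange cover is shut (within 10 mm), and nothing is touched (value of joint blue_cover above 0.085 m and value of joint orange_cover below 0.01 m).
It fails at once if the orange cover is slid open by more than 10 mm (value of joint orange_cover above 0.01 m).
It also fails if it takes over 29 s, if anything falls off the work surface, if the arm or the gripper's body presses on something with over 40 N, if the wrist force passes 120 N, or if a joint passes its speed limit or range.

## Working session

There is one attempt and no reset: what is moved stays moved. The work goes in short steps, Python scripts to look and compute and a shell command to move; the robot and the scene stay as the last step left them, time stands still between calls to the robot, and variables do not carry over. Pictures are saved under pics/ and viewed, about 8 in all and at most 12, crops included, and the job is handed in when it is done.

```bash
mkdir -p pics; ls
python3 - <<'E'
from bench import sensors, imaging, robot
import cv2
for n in("top","side"):
    f=imaging.grab_frame(n); cv2.imwrite(f"pics/{n}0.png",f["img"]); print(n,f["fovy"],f["cx"],f["cy"],f["R"],f["t"])
print(sensors.get_state(),robot.tip_extent)
E
```

```text
pics
top 47.691349289272324 276.83511297735805 205.44837362408632 [[-0.00248142 -0.99976797  0.02139718]
 [-0.99767911  0.0010191  -0.06808338]
 [ 0.06804578 -0.02151646 -0.99745016]] [-0.01777749  0.52352944  0.70337951]
side 50.35125368913829 271.16217948924816 208.29134884706698 [[ 0.99932017  0.03629068  0.00649548]
 [ 0.02931781 -0.67542777 -0.73684312]
 [-0.02235332  0.73653263 -0.67603256]] [-0.51082468  0.01892436  0.70039184]
{'time_s': 0.1, 'joint_positions': array([ 1.05336957e+00,  1.24458939e-01,  1.65155937e+00, -5.89735829e-06,
        1.36750848e+00, -8.25676414e-02]), 'qvel': array([ 0.00209485, -0.001608  , -0.00370711,  0.00012958,  0.00074308,
        0.00146987]), 'joint_torque': array([ 1.87647074e-04, -4.18879974e+01, -3.61095643e+01,  7.76471011e-02,
        4.62020910e-02, -8.17000296e-05]), 'ee_pos': array([0.27356321, 0.58900943, 0.23048465]), 'ee_rot': array([-1.57064256,  0.00192803,  1.13593855]), 'wrist_force': array([-1.17612145, -0.1023134 , -0.16173396]), 'torque': array([-0.01774328, -0.01888214,  0.04853083]), 'gripper_width': 0.09520185033608823} 0.017
```

View pics/top0.png

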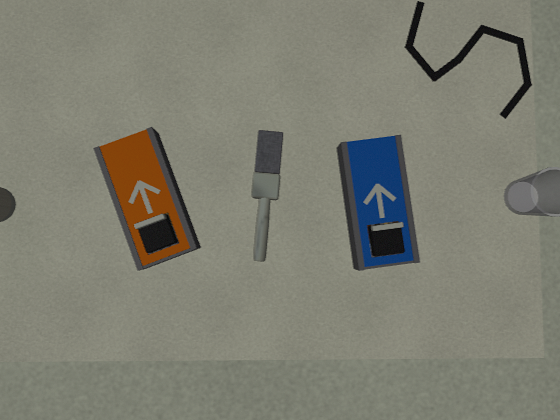

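View pics/side0.png

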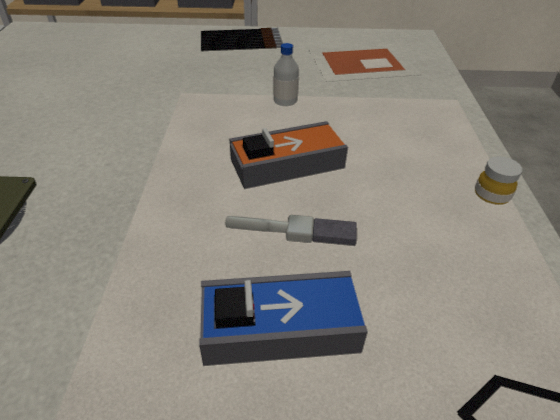

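The top view has blue on the right: tab at about (387,240), rib at (387,227), arrow pointing up and slightly left. Orange is on the left with its tab at (158,234). In the side view the blue tab is at about (234,307) and its rib at (249,298).

```bash
cat > h.py <<'E'
import numpy as np, cv2
from bench import sensors, imaging
def ray(f,px,z):
    F=f["img"].shape[0]/2/np.tan(np.radians(f["fovy"]/2))
    d=f["R"].T@np.array([(px[0]-f["cx"])/F,(px[1]-f["cy"])/F,1]); c=-f["R"].T@f["t"]
    return c+d*(z-c[2])/d[2]
def big(m):
    c,_=cv2.findContours(m,cv2.RETR_EXTERNAL,cv2.CHAIN_APPROX_NONE); return max(c,key=cv2.contourArea)
def masks(f):
    im=f["img"]; hsv=cv2.cvtColor(im,cv2.COLOR_BGR2HSV)
    blue=cv2.inRange(hsv,(105,150,60),(125,255,255))
    blue[:, :170]=0
    hull=cv2.fillPoly(np.zeros_like(blue),[cv2.convexHull(big(cv2.morphologyEx(blue,cv2.MORPH_OPEN,np.ones((3,3)))))],255)
    return hull, cv2.inRange(hsv,(0,0,0),(179,255,50))&hull, cv2.inRange(hsv,(0,0,110),(179,80,255))&hull
E
python3 - <<'E'
from h import *
for n in("top","side"):
    f=imaging.grab_frame(n); H,K,W=masks(f)
    print(n)
    for nm,m,z in(("cover",H,.044),("tab",K,.060)):
        r=cv2.minAreaRect(big(m)); b=cv2.boxPoints(r); P=np.array([ray(f,p,z) for p in b])[:,:2]
        print(nm,b.round(1).tolist(),P.round(4).tolist(),"mid",P.mean(0).round(4))
        print("  edges len/angle",[(round(float(np.hypot(*e)),4),round(float(np.degrees(np.arctan2(e[1],e[0]))),1)) for e in np.roll(P,-1,0)-P])
    for c in cv2.findContours(W,cv2.RETR_EXTERNAL,cv2.CHAIN_APPROX_NONE)[0]:
        if cv2.contourArea(c)>40:
            b=cv2.boxPoints(cv2.minAreaRect(c)); P=np.array([ray(f,p,.072) for p in b])[:,:2]; print("white",b.round(1).tolist(),P.round(4).tolist(),P.mean(0).round(4))
    o=f["img"].copy(); o[K>0]=(0,255,0); o[W>0]=(0,0,255); cv2.drawContours(o,[big(H)],-1,(0,255,255),1)
    cv2.imwrite(f"pics/m_{n}.png",cv2.resize(o[110:290,320:440] if n=="top" else o[250:370,190:370],None,fx=3,fy=3,interpolation=0))
a=[cv2.imread(f"pics/m_{n}.png") for n in("top","side")]
c=np.zeros((540,900,3),np.uint8); c[:,:360]=a[0]; c[:360,360:900]=a[1]; cv2.imwrite("pics/m.png",cv2.resize(c,(800,480)))
E
```

```text
top
cover [[346.20001220703125, 141.39999389648438], [395.29998779296875, 134.39999389648438], [413.29998779296875, 260.1000061035156], [364.20001220703125, 267.1000061035156]] [[0.6168, -0.1212], [0.6275, -0.1946], [0.4415, -0.2174], [0.4316, -0.1451]] mid [ 0.5293 -0.1696]
  edges len/angle [(0.0742, -81.7), (0.1874, -173.0), (0.0729, 97.8), (0.1867, 7.4)]
tab [[367.20001220703125, 225.1999969482422], [400.0, 221.10000610351562], [403.8999938964844, 252.5], [371.1000061035156, 256.6000061035156]] [[0.4921, -0.1471], [0.4979, -0.1945], [0.4531, -0.1992], [0.4474, -0.152]] mid [ 0.4726 -0.1732]
  edges len/angle [(0.0478, -83.0), (0.0451, -174.0), (0.0476, 96.9), (0.045, 6.3)]
white [[372.3999938964844, 225.6999969482422], [401.8999938964844, 221.89999389648438], [402.5, 226.60000610351562], [373.1000061035156, 230.5]] [[0.4911, -0.152], [0.4964, -0.1937], [0.4897, -0.1944], [0.4844, -0.1527]] [ 0.4904 -0.1732]
white [[361.1000061035156, 203.8000030517578], [376.29998779296875, 182.10000610351562], [397.3999938964844, 196.89999389648438], [382.20001220703125, 218.60000610351562]] [[0
[... 554 characters left out ...]
578, 327.70001220703125]] [[0.4467, -0.1599], [0.4931, -0.1538], [0.4999, -0.2074], [0.4569, -0.2127]] mid [ 0.4742 -0.1834]
  edges len/angle [(0.0468, 7.5), (0.054, -82.8), (0.0433, -173.0), (0.0537, 100.9)]
white [[258.5, 307.3999938964844], [272.8999938964844, 284.29998779296875], [303.6000061035156, 303.5], [289.1000061035156, 326.6000061035156]] [[0.5035, -0.1925], [0.5186, -0.1597], [0.5539, -0.1851], [0.5379, -0.2157]] [ 0.5285 -0.1883]
white [[244.6999969482422, 284.0], [250.89999389648438, 283.6000061035156], [252.60000610351562, 309.8999938964844], [246.3000030517578, 310.29998779296875]] [[0.4855, -0.1606], [0.4928, -0.1597], [0.4971, -0.196], [0.4903, -0.1968]] [ 0.4914 -0.1783]
```

View pics/m.png

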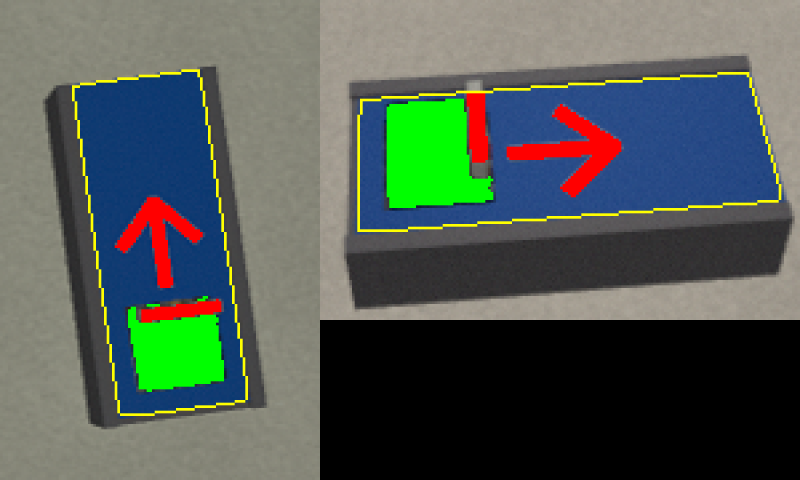

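Both views agree: press point about (0.471, -0.176), opening direction about 7.2°. I'll approach with the fingers shut, jaw axis across the cover, going around the bottle.

```bash
python3 -m creep '[[[0,-0.333,0],0.178],[[0,-0.333,0],0.178],[[0,-0.333,0],0.178],[[0,-0.333,0],0.178],[[0.2,-0.8,0],0.178],[[0.2,-0.8,0],0.178],[[0.2,-0.8,0],0.178],[[0.2,-0.8,0],0.178],[[0.2,-0.8,0],0.178],[[0.2,-0.8,0],0.178],[[0.2,-0.8,0],0.178],[[0.2,-0.8,0],0.178]]' 0
```

```text
time_s: 1.7
ee_pos: [0.4236, -0.0105, 0.2314]
ee_rot: [-1.57, -0.001, 1.694]
wrist_force: [-0.2, -0.2, -0.7]
gripper_width: 0.0004
```

```bash
python3 -m creep '[[[0.063,-0.22,0],0],[[0.063,-0.22,0],0],[[0.063,-0.22,0],0],[[0.063,-0.22,-0.06],0],[[0.063,-0.22,-0.12],0],[[0.063,-0.22,-0.18],0],[[0.063,-0.22,-0.18],0],[[0.063,-0.22,-0.18],0]]'
python3 - <<'E'
from h import *
a=imaging.grab_frame("side")["img"][230:380,180:380]; b=imaging.grab_frame("top")["img"][130:280,310:450]
cv2.imwrite("pics/n1.png",cv2.hconcat([cv2.resize(a,None,fx=2.3,fy=2.3),cv2.resize(b,None,fx=2.3,fy=2.3)]))
E
```

```text
time_s: 2.7
ee_pos: [0.4723, -0.1748, 0.0985]
ee_rot: [-1.573, 0.001, 1.697]
wrist_force: [1.0, -0.8, -0.0]
gripper_width: 0.0008
```

View pics/n1.png

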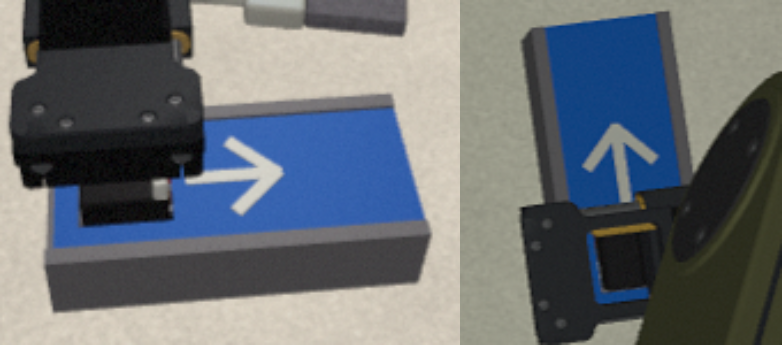

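The side view shows the gripper above the blue tab, with the rib end at (160,188) in the crop just ahead of the hidden fingers. Next is the press down.

```bash
python3 -m creep '[[[0,0,-0.013],0],[[0,0,-0.02],0],[[0,0,-0.026],0],[[0,0,-0.032],0],[[0,0,-0.038],0],[[0,0,-0.038],0],[[0,0,-0.038],0]]'
```

```text
time_s: 3.68
ee_pos: [0.4713, -0.1756, 0.0686]
ee_rot: [-1.571, -0.0, 1.695]
wrist_force: [-2.1, 0.9, 5.6]
gripper_width: 0.0008
```

5.6 N matches a depth of about 8.6 mm. Now the slide starts.

```bash
python3 -m creep '[[[0.006,0.0008,-0.001],0],[[0.012,0.0015,-0.001],0],[[0.018,0.0022,-0.001],0],[[0.024,0.003,-0.001],0],[[0.03,0.0037,-0.001],0],[[0.03,0.0037,-0.001],0]]'
python3 - <<'E'
from h import *
b=imaging.grab_frame("side")["img"][230:380,180:400]
cv2.imwrite("pics/n2.png",cv2.resize(b,None,fx=3,fy=3))
E
```

```text
time_s: 4.42
ee_pos: [0.4944, -0.1726, 0.0681]
ee_rot: [-1.572, -0.0, 1.695]
wrist_force: [-0.5, 2.2, 4.4]
gripper_width: 0.0006
```

View pics/n2.png

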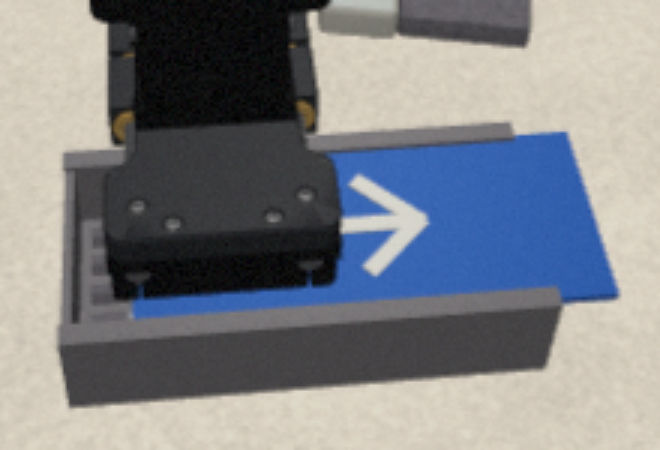

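The cover is sliding out past the far edge with the tab held down, so I'll continue.

```bash
python3 -m creep '[[[0.01,0.0012,0],0],[[0.02,0.0025,0],0],[[0.03,0.0037,0],0],[[0.04,0.005,0],0],[[0.05,0.0062,0],0],[[0.06,0.0075,0],0],[[0.07,0.0087,0],0],[[0.08,0.01,0],0],[[0.086,0.0107,0],0],[[0.086,0.0107,0],0],[[0.086,0.0107,0],0]]';  python3 -m creep '[[[0.005,0.0006,0],0],[[0.01,0.0012,0],0],[[0.014,0.0018,0],0],[[0.014,0.0018,0],0]]';python3 - <<'E'
from h import *
b=imaging.grab_frame("side")["img"][230:380,180:430]
cv2.imwrite("pics/n3.png",cv2.resize(b,None,fx=3,fy=3))
E
```

```text
time_s: 5.85
ee_pos: [0.5589, -0.1643, 0.0682]
ee_rot: [-1.573, -0.001, 1.695]
wrist_force: [-0.6, 2.6, 5.3]
gripper_width: 0.0005
time_s: 6.35
ee_pos: [0.5692, -0.1629, 0.0681]
ee_rot: [-1.572, -0.001, 1.695]
wrist_force: [-1.6, 3.0, 4.8]
gripper_width: 0.0003
```

View pics/n3.png

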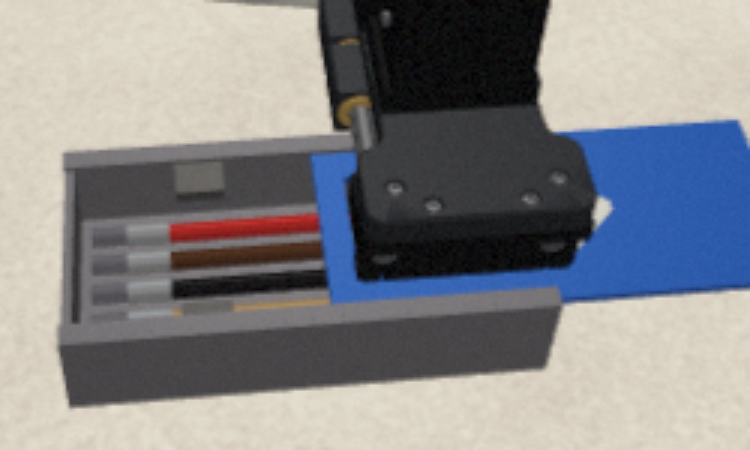

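The cover is about 90+ mm open. I'll nudge it until the force shows the stop.

```bash
python3 -m creep '[[[0.004,0.0005,0],0],[[0.004,0.0005,0],0]]'; python3 -m creep '[[[0.003,0.0004,0],0],[[0.003,0.0004,0],0]]'; python3 -m creep '[[[0.003,0.0004,0],0],[[0.003,0.0004,0],0]]'
```

```text
time_s: 6.65
ee_pos: [0.5715, -0.1629, 0.0678]
ee_rot: [-1.57, -0.0, 1.695]
wrist_force: [-2.7, 0.8, 5.5]
gripper_width: 0.0003
time_s: 6.9
ee_pos: [0.5735, -0.1629, 0.0677]
ee_rot: [-1.569, 0.0, 1.695]
wrist_force: [-3.9, -0.5, 5.5]
gripper_width: 0.0007
time_s: 7.15
ee_pos: [0.5746, -0.1627, 0.0672]
ee_rot: [-1.567, -0.0, 1.696]
wrist_force: [-6.7, -0.8, 6.1]
gripper_width: 0.0005
```

The force is rising to 6.7 N, so this looks like the stop. I'll lift straight off and move back to clear the view.

```bash
python3 -m creep '[[[-0.002,0,0.006],0],[[-0.002,0,0.02],0],[[-0.002,0,0.06],0],[[-0.002,0,0.13],0],[[-0.002,0,0.2],0],[[-0.1,0.07,0.25],0],[[-0.18,0.14,0.25],0],[[-0.22,0.22,0.25],0],[[-0.22,0.25,0.25],0],[[-0.22,0.25,0.25],0]]'
python3 - <<'E'
from h import *
f=imaging.grab_frame("top"); cv2.imwrite("pics/top9.png",f["img"])
g=imaging.grab_frame("side"); cv2.imwrite("pics/side9.png",g["img"])
for n,f in(("top",f),("side",g)):
    H,K,W=masks(f); b=cv2.boxPoints(cv2.minAreaRect(big(H))); P=np.array([ray(f,p,.044) for p in b])[:,:2]; print(n,b.round(),P.round(4).tolist(),P.mean(0))
    b=cv2.boxPoints(cv2.minAreaRect(big(K))); print(np.mean([ray(f,p,.060) for p in b],0))
E
```

```text
time_s: 8.4
ee_pos: [0.41, 0.0277, 0.2556]
ee_rot: [-1.574, -0.001, 1.699]
wrist_force: [0.1, -0.6, 0.2]
gripper_width: 0.0004
top [[334.  76.]
 [387.  69.]
 [405. 192.]
 [352. 200.]] [[0.7155, -0.1044], [0.7274, -0.1839], [0.5409, -0.2067], [0.5298, -0.1284]] [ 0.62840488 -0.15584513]
[ 0.56908403 -0.16075232  0.06      ]
side [[284. 280.]
 [444. 268.]
 [448. 324.]
 [288. 336.]] [[0.5317, -0.1298], [0.739, -0.1025], [0.7227, -0.1873], [0.5375, -0.2097]] [ 0.63272163 -0.15731014]
[ 0.57042432 -0.17111526  0.06      ]
```

View pics/top9.png

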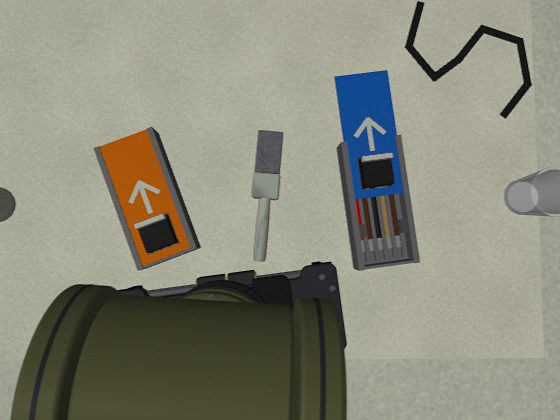

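View pics/side9.png

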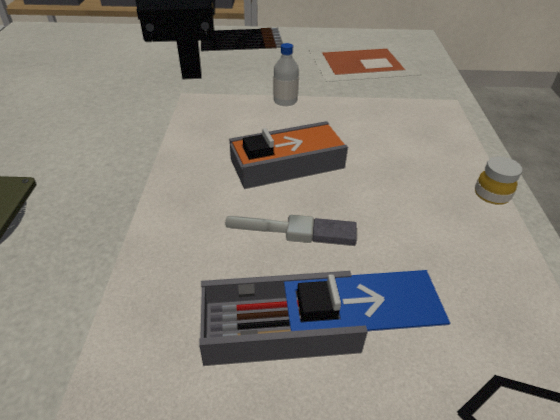

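In both views the blue cover is open: its tab is now at (377,172) in the top view. Cover and tab have shifted about 97–100 mm, the orange box is unchanged and the arm is clear.

```bash
python3 -c "
from bench import robot; print(robot.sign_off())"
```

```text
the job is handed in; nothing more can be done
None
```

The blue box is open and the job is handed in. With closed fingers I pressed its tab about 9 mm down (5.6 N) and slid the cover along its arrow until the push force rose to about 7 N, which I took to be the stop. Then I lifted straight off.

**Last checks (about 8.4 s of the 29 s):**
- **Blue cover:** in the top view the cover had moved about 100 mm and its tab about 97 mm. The side view gave about 97 mm for the tab and about 103 mm for the cover, the latter from a coarser outline. All are well past the 85 mm needed.
- **Orange box:** it looks unchanged in both views; I did not measure it.
- **Arm:** it stood clear of everything, and the wrist force read about zero.

No check failed. The only disagreement is those few millimetres between the measurements. The hand-in gave no verdict.

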